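Load the carton rack and lock its fence

ROBOT

A 7-joint arm with a two-finger parallel gripper is mounted at the origin on a cart in front of the work surface, level with it; the furniture and walls round the work are solid. World frame = base frame: x ahead of the robot, y to its left, z up, the work surface at z = 0. Lengths are in m, angles in rad, forces in N, time in s.
With the tool pointing down it reaches from about 0.425 to 0.925 m from the base axis. Payload 6.8 kg.
Tool frame: the origin (TCP) lies on the front face of the gripper's body, between the roots of the fingers; the fingertips stand 73 mm ahead of it and the grasp point (between the pads) lies 54 mm ahead of it (env.nose_length is the distance from the TCP to the fingertips, in m); z points along the fingers, y is the line along which they close (so a half turn about z gives the same grasp; the last joint's range is limited). The gripper opens to 85 mm and grips with 20 to 120 N. Pads are 22 mm wide; open, the fingers measure 114 mm over their backs; the gripper's body (76 mm by 85 mm) begins 54 mm behind the grasp point. The pads swing forward as they close: fully open they stand 13 mm farther back than shut.
Start: joints at [-1.304, 0.477, 0.022, 1.555, -0.011, 1.109, -0.083], TCP at [0.247, 0.628, 0.304] pointing down, gripper open.
Joint ranges: [-2.96, 2.96], [-0.34, 2.1], [-1.41, 1.46], [0.24, 2.44], [-1.37, 4.51], [0.17, 1.92], [-2.96, 2.96]. Speed limits (rad/s): [2.39, 2.39, 3.14, 3.14, 3.14, 3.14, 3.14].

INTERFACE

Orientations are given as a unit quaternion [w, x, y, z].
In Python, from cell import env, kin, camera, calibration, job gives the robot as it stands. The module is installed in compiled form; this text tells all that it offers. Calls block until the motion is done:
- env.reach(position, orientation): joint-space move of the TCP to a pose.
- env.movel(position, velocity=0.15, rot=None, stop_force=None): straight line of the TCP; rot=None keeps the orientation; velocity is the mean speed in m/s. With stop_force (N) it stops when the force on the tool has changed by that much, and returns True; else False.
- env.goto_joints(angles): joint-space move.
- env.grip(opening, f_grip=None): finger opening in m; f_grip is the grip in N (None keeps the last); returns when the fingers have stopped.
- env.dwell(seconds).
- kin.inverse_kinematics(position, orientation): joint angles nearest the present ones, or None.
- env.get_state(): the state.
- camera(name): name is "scene" or "top" or "wrist"; returns (picture, depth): 400x640x3 uint8, blue, green, red; 400x640 float32, m along the optical axis (not along the pixel's ray), 0 where there is no reading.
- calibration(name): a dict with "fx", "fy", "cx", "cy" (pixels), "rvec" (rotation vector, rad) and "tvec" (3), from world to camera coordinates, as OpenCV has them. Camera axes: x right, y down, z forward; pixel columns grow to the right and rows downward; lengths in m; the calibration is good to about 2 mm. A picture is of the moment at which its call begins: read the wrist's pose just before it. calibration takes no time and is no camera call; for the wrist camera it gives the pose at the moment of the call.
A pose or a line that the arm cannot do raises env.PlanningError and nothing moves.
- job.job_done(): hands the job in; it is judged then, once.
The state is a dict: "time": time; "qpos": joint angles; "joint_velocities": joint speeds; "joint_torque": joint torques, N m; "tcp_pos": TCP position; "orientation": TCP orientation; "force": force on the tool from outside, world axes, zero at the start; "torque": the same for the moment, N m; "opening": finger opening in m; "gripper_force": force on a finger pad.
Only numpy, scipy, OpenCV 4.12 (cv2) and the standard library are available. Lean on these libraries where they do the work, as an engineer would, in place of code of your own. Each camera call takes 0.05 s, during which the arm holds its last target. There are 200 camera calls.

TASK

Flip the red-knobbed cam lever up and over to free the rack's fence, slide the fence open, and stand the tan and the red carton upright in the rack side by side, their broad faces towards the end stop and the fence. With the lever still free, slide the fence up until both cartons are held snugly against the end stop, then flip the lever fully down to lock it and let go of everything. Leave all the other things where they stand.

Things in the scene. Friction and masses are not known exactly. Their poses are not given: they have to be found in the camera images.
- carton_rack: Pale wooden carton rack, fixed to the worktop; base plate 90 (its x) x 270 (its y) x 8 mm. Origin: centre of the underside; z up, y along the rack from the end stop towards the slide grip; at yaw 0 its front (-x) faces the robot. Cartons stand on the plate, 8 mm above the origin, between two low aluminium rails along the long sides (76 mm apart inside, tops at 16 mm).
- end_stop (a point): Foot of the fixed end stop, in the middle of its inner face: rack x = 0, y = -119 mm, 8 mm above the underside. The stop is an upright plate across the rack's -y end, 76 wide, 12 thick, its top 76 mm above the rack's underside. The carton bay lies between it and the fence, its long sides open above the rails.
- fence_face (a point): Foot of the sliding fence, in the middle of the face that looks to the end stop, 8 mm above the rack's underside. The fence is an upright plate like the stop, 74 wide, 10 thick, top at 75 mm, on a grey carriage that reaches 115 mm from this face in the rack's +y.
- fence (a joint): Slide of the fence along the rack's y: the clear gap in m between the end stop's inner face and the fence's face, 0 to 0.135; grows as the bay opens. About 2 N moves it when the cam lever is free; some 30 N are held when the lever is locked.
- slide_grip (a point): Black upright post on the carriage by which the fence is slid: 24 (rack x) x 18 (rack y) mm, its top 86 mm above the rack's underside. This point is on its centre line, 70 mm above the underside and 100 mm beyond the fence's face (rack +y).
- cam_lever (a joint): Cam lever with a red barrel knob, on the carriage; rad. 0 = locked: it points to the rack's front (-x), rising 0.21 rad above level. 2.0 = fully free: swung up and over to the rear, 2.21 rad from level at the front. The cam lets go above about 1.2 and grips progressively below. It stays where it is left; 1 to 3 N at the knob turn it.
- lever_hinge (a point): Point on the cam lever's hinge axis, which runs along the rack's y: rack x = +10 mm, 50 mm above the underside, 26 mm beyond the fence's face (rack +y), in the plane in which the knob swings. It moves with the fence.
- lever_knob (a point): Centre of the cam lever's red barrel knob, 20 mm diameter, 30 mm long along the rack's y, 85 mm from the hinge axis. It swings in the rack's x-z plane through the hinge point. Locked it stands in front of the rack, 68 mm above the underside; free, over its rear edge, 118 mm up.
- tan_carton_centre (a point): Centre (half-way up, 40 mm above its foot) of the tan carton, 50 (its x) x 31 (its y) x 80 mm, standing on the worktop, 30 to 75 g. It goes into the rack.
- red_carton_centre (a point): Centre (half-way up, 39 mm above its foot) of the red carton, 56 (its x) x 19 (its y) x 78 mm, standing on the worktop, 30 to 75 g. It goes into the rack.
- green_carton_centre (a point): Pale green carton, 62 x 21 x 82 mm, standing; this point is its centre. To be left alone.
- white_carton_centre (a point): Large white carton, 60 x 35 x 86 mm, standing; this point is its centre. To be left alone.
- bowl: Rice bowl, white with a green band, 115 mm across, 52 high; origin under its centre. To be left alone.
- timer: White kitchen timer, 68 mm across, 58 high; origin under its centre. To be left alone.
- honey: Honey jar, glass with a white lid, 64 mm across, 97 high; origin under its centre. To be left alone.
- red_peeler: Peeler with a red handle, 170 x 25 x 18 mm, lying along its own x; origin under its centre. To be left alone.
- tan_carton: The tan carton itself; origin under its centre, axes as given for its centre point.
- red_carton: The red carton itself; origin under its centre, axes as given for its centre point.
There are look-alikes about, which are no part of the job. What is shaped like the tan_carton but pink is not meant.

How it is judged:
By the outcome, as a careful person would: the job done as asked, in the order asked, and still so for the second after the job is handed in, with the robot touching nothing.
It also fails if it takes over 72 s, if anything falls off the work surface, if the arm or the gripper's body presses on something with over 40 N, if the wrist force passes 120 N, or if a joint passes its speed limit or range.

## Working session

There is one attempt and no reset: what is moved stays moved. The work goes in short steps, each a Python script; the robot and the scene stay as the last script left them, time stands still between calls to the robot, and variables do not carry over. Pictures are saved under pics/ and viewed, at most 10 in all, crops included, and the job is handed in when it is done.

```bash
mkdir -p pics; cat > h.py <<'E'
import numpy as np, cv2
from cell import env, kin, camera, calibration, job
def snap(n):
    c=calibration(n); p,d=camera(n); return p,d,c
def world(c,d,u,v,z=None):
    R=cv2.Rodrigues(np.array(c["rvec"],float))[0]; t=np.array(c["tvec"],float).ravel()
    r=np.array([(u-c["cx"])/c["fx"],(v-c["cy"])/c["fy"],1.])
    o=-R.T@t
    if z is None: return R.T@(r*d-t)
    w=R.T@r; return o+w*(z-o[2])/w[2]
E
python3 - <<'E'
from h import *
for n in("scene","top"):
    p,d,c=snap(n); cv2.imwrite(f"pics/{n}0.png",p); np.savez(f"{n}0.npz",p=p,d=d,**{k:np.array(v) for k,v in c.items()})
    R=cv2.Rodrigues(np.array(c["rvec"],float))[0]; print(n,-R.T@np.array(c["tvec"]).ravel(),c["fx"])
s=env.get_state();print(s["time"],s["orientation"],s["tcp_pos"],s["opening"])
E
```

```text
scene [0.65798167 0.91468471 0.85556864] 414.5294125422827
top [ 0.39276821 -0.06093858  1.27716451] 378.06299192756035
0.1 [-9.74582594e-05  1.86272927e-01  9.82497658e-01 -8.59773525e-04] [0.24693344 0.62775642 0.30300526] 0.08548952402926331
```

View pics/scene0.png

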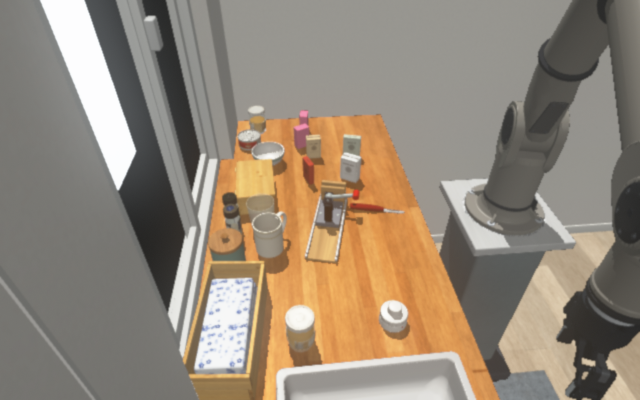

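View pics/top0.png

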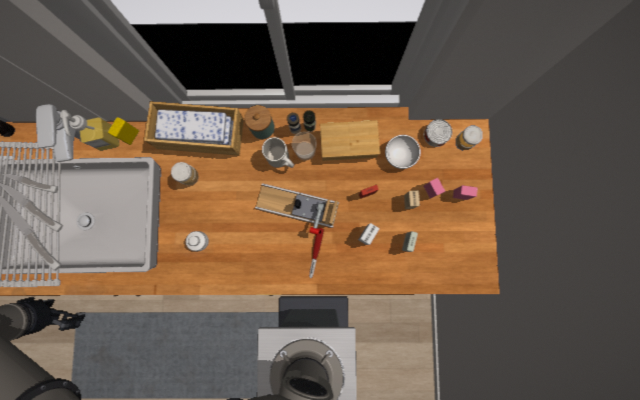

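The top view shows the rack at about (297,205), with the end stop on the right (333,212), the grip post at (298,203) and the red knob at (316,230). The red carton is at (369,190) and the tan one at (414,199). The pink look-alikes are at (435,187) and (465,193), and the green and white cartons at (411,241) and (369,234). I'll enlarge this area to confirm.

```bash
python3 - <<'E'
from h import *
f=np.load("top0.npz"); c=f; 
p=f["p"][165:285,250:430]; cv2.imwrite("pics/crop1.png",cv2.resize(p,None,fx=4.4,fy=4.4,interpolation=cv2.INTER_CUBIC))
for u,v in[(369,190),(414,199),(435,187),(333,212),(325,211),(298,203),(316,230),(260,200),(402,153),(369,234),(411,241)]:
    print(u,v,world(c,f["d"][v,u],u,v).round(3))
E
```

```text
369 190 [ 0.593 -0.204  0.079]
414 199 [ 0.563 -0.347  0.08 ]
435 187 [ 0.602 -0.415  0.08 ]
333 212 [ 0.523 -0.088  0.076]
325 211 [ 0.527 -0.063  0.072]
298 203 [0.551 0.023 0.086]
316 230 [ 0.466 -0.034  0.079]
260 200 [0.573 0.158 0.006]
402 153 [ 0.734 -0.329  0.007]
369 234 [ 0.452 -0.201  0.082]
411 241 [ 0.43  -0.332  0.084]
```

View pics/crop1.png

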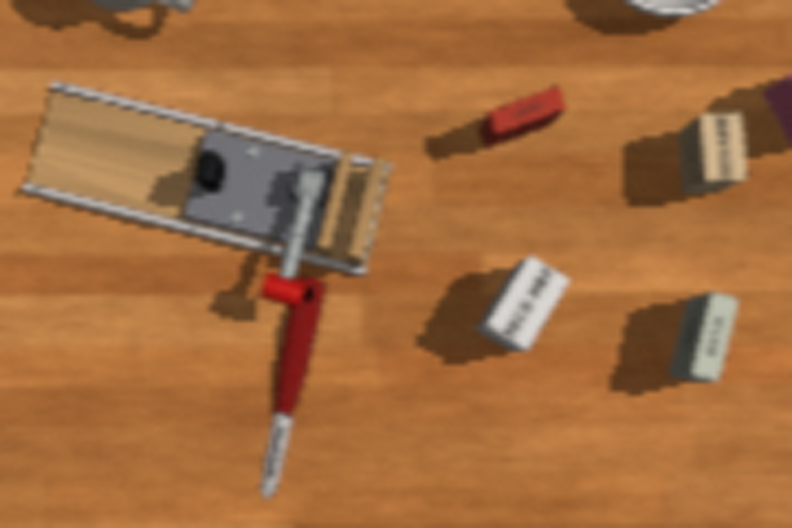

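The crop confirms it. Red carton: crop (523,115), a thin slab, the only standing red box (the peeler lies at (300,350)). Tan carton: crop (722,148); its pink twin is off to the right and is not meant. The lever is locked, with the knob at (288,290) close to the peeler. Next I'll measure from near with the wrist camera.

```bash
cat >> h.py <<'E'
def q(psi): return [0,np.cos(psi/2),np.sin(psi/2),0]
def best(pos,psi):
    o=[]
    for k in(-1,0,1):
        j=kin.inverse_kinematics(pos,q(psi+k*np.pi))
        if j is not None: o.append((abs(j[6])+0.3*np.abs(np.array(j)-env.get_state()["qpos"]).max(),psi+k*np.pi))
    return min(o)[1]
def cloud(f):
    d=f["d"]; v,u=np.mgrid[0:400,0:640]
    R=cv2.Rodrigues(np.array(f["rvec"],float))[0]; t=np.array(f["tvec"],float).ravel()
    r=np.stack([(u-f["cx"])/f["fx"],(v-f["cy"])/f["fy"],np.ones_like(u)],-1)*d[...,None]
    W=(r-t)@R; W[d<=0]=np.nan; return W
def save(n,k):
    p,d,c=snap(n); np.savez(k+".npz",p=p,d=d,**{a:np.array(b) for a,b in c.items()}); cv2.imwrite(f"pics/{k}.png",p)
    return dict(p=p,d=d,**c)
def faces(f,lo,hi,roi):
    W=cloud(f); x0,x1,y0,y1=roi
    m=((W[...,2]>lo)&(W[...,2]<hi)&(W[...,0]>x0)&(W[...,0]<x1)&(W[...,1]>y0)&(W[...,1]<y1)).astype(np.uint8)
    n,l,s,ce=cv2.connectedComponentsWithStats(m)
    for i in range(1,n):
        if s[i,4]<60: continue
        P=W[l==i]; (c,sz,a)=cv2.minAreaRect((P[:,:2]*1000).astype(np.float32))
        bgr=f["p"][l==i].mean(0).round()
        print(np.round(c,1),np.round(sz,1),"ang",round(a,1),"z",np.median(P[:,2]).round(4),"px",ce[i].round(),s[i,4],bgr)
E
python3 - <<'E'
from h import *
for k,pos in(("w1",[0.50,0.0,0.40]),("w2",[0.52,-0.27,0.40])):
    ps=best(pos,-0.2); env.reach(pos,q(ps)); f=save("wrist",k)
    print(k,ps,env.get_state()["time"],env.get_state()["qpos"])
    faces(f,0.06,0.095,(0.35,0.8,-0.5,0.2))
E
python3 -c "
import cv2,numpy as np
cv2.imwrite('pics/w12.png',np.hstack([cv2.resize(cv2.imread(f'pics/w{i}.png'),(400,250)) for i in(1,2)]))"
```

```text
w1 -3.3415926535897933 2.5833 [-0.647252    0.09418474  0.56947651  1.86852765 -0.05451211  1.19437651
  1.31271717]
[ 453.9 -201.3] [35.3 60.7] ang 57.8 z 0.0852 px [165. 164.] 1666 [193. 197. 204.]
[490.7 -31.3] [28.7 73.8] ang 78.0 z 0.0735 px [297. 156.] 620 [106. 113. 190.]
[ 429.1 -334. ] [23.1 62.4] ang 75.7 z 0.0803 px [ 65. 165.] 1340 [147. 161. 167.]
[523. -88.] [12.5 75.1] ang 75.5 z 0.0747 px [263. 196.] 576 [104. 145. 187.]
[528.9 -63.8] [ 9.9 73. ] ang 76.2 z 0.0738 px [281. 196.] 433 [107. 148. 187.]
[552.2  27.2] [17.7 23.6] ang 80.4 z 0.084 px [349. 202.] 272 [45. 50. 59.]
[ 566.  -345.2] [50.4 31.7] ang 2.1 z 0.0787 px [ 99. 258.] 1049 [130. 160. 182.]
[ 594.1 -204.4] [18.9 56.8] ang 19.6 z 0.0771 px [198. 258.] 574 [ 66.  84. 183.]
[ 604.3 -420.7] [49.9 33.5] ang 26.7 z 0.0785 px [ 63. 289.] 1006 [135. 116. 188.]
[690.9  63.2] [50.6 59.1] ang 48.3 z 0.0841 px [393. 287.] 587 [150. 158. 166.]
[ 591.9 -496.9] [ 6.  30.1] ang 89.9 z 0.0711 px [ 11. 291.] 280 [ 85.  71. 122.]
[744.9   5.9] [78.5 79.2] ang 79.0 z 0.0764 px [358. 322.] 1325 [114. 128. 143.]
[ 750.7 -129.
[... 529 characters left out ...]
 ang 87.8 z 0.0726 px [497.  75.] 289 [ 91.  76. 129.]
[ 565.6 -345.4] [49.8 30.7] ang 2.3 z 0.0796 px [376. 121.] 1056 [161. 195. 215.]
[ 593.9 -204.2] [18.7 56.3] ang 20.2 z 0.0776 px [264. 121.] 714 [ 70.  89. 195.]
[532.  -53.1] [33.2 73.3] ang 75.8 z 0.0732 px [176. 189.] 643 [102. 134. 165.]
[522.8 -88.7] [13.3 75.8] ang 75.4 z 0.0745 px [195. 190.] 730 [104. 137. 169.]
[552.9  27.1] [17.9 22.7] ang 74.3 z 0.0815 px [105. 187.] 436 [48. 59. 75.]
[490.5 -33.3] [30.9 72.3] ang 74.3 z 0.0709 px [166. 228.] 612 [ 81.  89. 130.]
[ 453.2 -201.1] [34.4 60.5] ang 57.6 z 0.0857 px [286. 224.] 1161 [214. 218. 224.]
[ 428.8 -334. ] [20.7 62.6] ang 74.5 z 0.0813 px [383. 222.] 798 [178. 191. 193.]
```

View pics/w1.png

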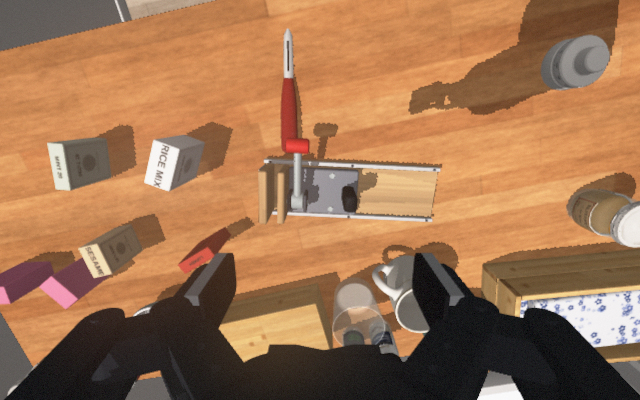

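View pics/w2.png

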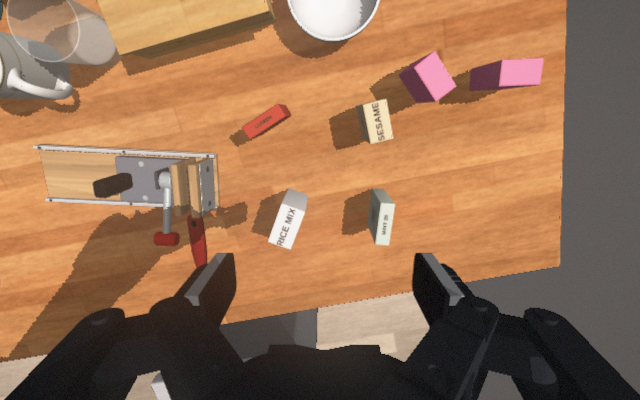

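Both wrist views agree to within 1 mm and match the given sizes and heights:

| Thing | Position (mm) | Angle |
|---|---|---|
| Tan carton | (565.7, -345.3) | 2.2° |
| Red carton | (594, -204.3) | thin axis at 20° |
| Rack | stop inner face (524.4, -82.6) | +y axis at 75.6° |

The fence gap is about 13 mm. Next is a check on the knob, then the lever and the fence.

```bash
cat >> h.py <<'E'
A=np.radians(75.6); ey=np.array([np.cos(A),np.sin(A),0]); ex=np.array([np.sin(A),-np.cos(A),0]); ez=np.array([0,0,1.])
S=np.array([.5244,-.0826,0]); YAW=A-np.pi/2; G=np.array([0,0,.054])
def rk(x,y,z): return S+x*ex+y*ey+z*ez      # y from the stop's inner face
def knob(gap,th): return rk(.010-.085*np.cos(th),gap+.026,.050+.085*np.sin(th))
def st(*k):
    s=env.get_state(); print(*k,"t",round(s["time"],2),"op",round(s["opening"],4),"F",s["force"].round(1) if hasattr(s["force"],"round") else s["force"],"tcp",np.round(s["tcp_pos"],4),flush=True)
E
python3 - <<'E'
from h import *
for k in("w1","w2"):
    f=np.load(k+".npz"); W=cloud(f); p=f["p"].astype(int)
    m=(p[...,2]>90)&(p[...,1]<70)&(p[...,0]<80)&(W[...,2]>.058)&(W[...,0]<.5)&(abs(W[...,1])<.08)
    print(k,m.sum(),np.nanmedian(W[m],0).round(4),np.nanmax(W[m][:,2]))
gap=.0133; print(knob(gap,.21))
ps=best(knob(gap,.21)+G+[0,0,.1],YAW); P=knob(gap,.21)+G
env.grip(.055,30); env.reach(P+[0,0,.08],q(ps)); st("above")
env.movel(P,.15,stop_force=15); st("at"); env.grip(.02,30); st("gripped")
for th in np.linspace(.21,2.2,8)[1:]: env.movel(knob(gap,th)+G,.15)
st("flipped"); env.grip(.055); env.movel(knob(gap,2.2)+G+[0,0,.06],.2); st()
f=save("wrist","w3")
E
```

```text
w1 231 [ 0.4617 -0.0241  0.0766] 0.3942328146599819
w2 318 [ 0.4659 -0.0301  0.0771] 0.08082533143241384
[ 0.46333848 -0.02634734  0.06771909]
above t 6.16 op 0.0554 F [-0.1  0.6  0.9] tcp [ 0.4644 -0.0273  0.2026]
at t 6.84 op 0.0549 F [ 0.8 -0.4  0.7] tcp [ 0.4639 -0.0271  0.1223]
gripped t 7.17 op 0.0299 F [-1.  -2.8  2.7] tcp [ 0.4637 -0.0269  0.1223]
flipped t 9.33 op 0.0294 F [3.1 0.9 2.2] tcp [ 0.5927 -0.0593  0.1731]
t 10.15 op 0.0551 F [-0.1  0.3  0.3] tcp [ 0.5924 -0.0594  0.2333]
```

The grip closed on the 30 mm barrel and followed the arc. Next I'll slide the fence.

```bash
python3 - <<'E'
from h import *
gap=.0133
ps=best(rk(0,gap+.1,.25),YAW); P=rk(0,gap+.1,.070)+G
env.reach(P+[0,0,.08],q(ps)); env.movel(P,.15,stop_force=15); st("post"); env.grip(.01,40); st("grip")
print(env.movel(P+.117*ey,.15,stop_force=20)); st("slid")
env.grip(.05); env.movel(P+.117*ey+[0,0,.09],.2)
pos=np.array([.48,-.08,.38]); ps=best(pos,YAW+np.pi); env.reach(pos,q(ps)); f=save("wrist","w4"); st("look",ps)
faces(f,.06,.14,(.4,.7,-.13,.25))
E
```

```text
post t 11.37 op 0.0548 F [-0.2 -0.5 -0.2] tcp [0.5532 0.0262 0.1246]
grip t 11.78 op 0.0174 F [-0.8  0.1  6.5] tcp [0.553  0.0272 0.1248]
False
slid t 12.72 op 0.0174 F [-1.3  2.1  8.1] tcp [0.5824 0.1425 0.1248]
look 6.031857894892402 t 14.92 op 0.0503 F [ 0.5 -0.5 -0.4] tcp [ 0.4806 -0.0781  0.3794]
[692.5  85.6] [92.4 23. ] ang 78.0 z 0.0899 px [134.  23.] 1533 [153. 162. 171.]
[591.   64.9] [29.7 60. ] ang 75.8 z 0.1286 px [170. 102.] 1222 [ 91. 100. 180.]
[523.  -88.3] [12.6 75.3] ang 75.5 z 0.075 px [324. 134.] 674 [125. 171. 211.]
[559.3  54.5] [16.  73.3] ang 75.5 z 0.0736 px [207. 134.] 699 [113. 155. 194.]
[581.7 143.3] [17.9 23.8] ang 75.3 z 0.0827 px [128. 135.] 503 [48. 63. 89.]
```

View pics/w4.png

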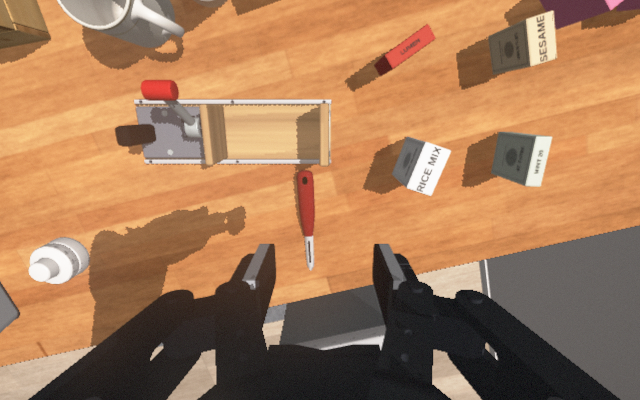

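The picture shows the lever free over the rear edge, knob at (160,90), and the fence open at (212,134) with a gap of about 130 mm. The peeler has not moved. Next come the cartons.

```bash
cat > carton.py <<'E'
from h import *
def carry(c,lng,yplace,w,zg=.045):
    P=np.array([*c,zg])+G; ps=best(P+[0,0,.1],lng+np.pi/2)
    env.grip(.085); env.reach(P+[0,0,.09],q(ps)); env.movel(P,.18,stop_force=12); st("at")
    env.grip(w-.012,25); st("grip"); env.movel(P+[0,0,.11],.2)
    T=rk(0,yplace,zg+.008)+G; ps=best(T+[0,0,.1],YAW+np.pi/2)
    env.reach(T+[0,0,.095],q(ps)); st("over"); env.movel(T+[0,0,.012],.15)
    print(env.movel(T-[0,0,.004],.04,stop_force=4)); st("down")
    env.grip(w+.02); env.movel(T+[0,0,.1],.2); st("clear")
E
python3 - <<'E'
from carton import *
carry((.5657,-.3453),np.radians(2.2),.0195,.050)
f=save("wrist","w5"); faces(f,.07,.1,(.4,.7,-.5,.15))
E
```

```text
at t 17.93 op 0.0851 F [ 0.9 -0.3 -0.1] tcp [ 0.5663 -0.3456  0.0998]
grip t 18.34 op 0.0498 F [-1.1  0.3  6.9] tcp [ 0.5662 -0.3457  0.1003]
over t 20.14 op 0.0501 F [ 0.6 -0.3  0.3] tcp [ 0.5295 -0.0649  0.2018]
True
down t 21.19 op 0.0497 F [ 0.3 -0.7 -0.5] tcp [ 0.5298 -0.0636  0.1076]
clear t 22.18 op 0.07 F [-0.4 -0.3 -0.4] tcp [ 0.5288 -0.0633  0.2064]
[582.3  62.1] [ 2.3 12.1] ang 60.7 z 0.074 px [360.   2.] 90 [120. 122. 121.]
[558.6  51.7] [10.6 74.1] ang 75.5 z 0.074 px [326.  34.] 2256 [103. 143. 179.]
[527.2 -71.3] [46.5 75.9] ang 75.9 z 0.0871 px [325. 231.] 4880 [150. 187. 212.]
[ 606.  -222.4] [25.7 13.4] ang 72.3 z 0.0774 px [460. 374.] 234 [ 70.  85. 202.]
```

The tan carton is standing (top at 87 mm) about 3 mm off the stop. Now the red one.

```bash
python3 - <<'E'
from carton import *
carry((.594,-.2043),np.radians(110.2),.0515,.056)
pos=np.array([.50,-.10,.36]); ps=best(pos,YAW+np.pi); env.reach(pos,q(ps)); st("look")
f=save("wrist","w6"); faces(f,.07,.1,(.4,.7,-.5,.15))
E
```

```text
at t 23.84 op 0.0853 F [0.1 0.6 0.5] tcp [ 0.5944 -0.2041  0.0998]
grip t 24.22 op 0.0554 F [-0.1  0.1  6.6] tcp [ 0.5948 -0.2045  0.1004]
over t 25.67 op 0.0557 F [ 0.1 -0.6 -0.9] tcp [ 0.537  -0.0332  0.2014]
True
down t 26.72 op 0.0553 F [1.2 0.2 0.8] tcp [ 0.538  -0.0327  0.1077]
clear t 27.7 op 0.0757 F [-0.1 -0.   0.3] tcp [ 0.5367 -0.0324  0.2064]
look t 28.98 op 0.0758 F [ 0.2 -0.1 -0.2] tcp [ 0.4998 -0.0995  0.3592]
[ 599.4 -422. ] [40.3 31.7] ang 27.1 z 0.079 px [606.  12.] 1075 [147. 123. 198.]
[692.8  85.9] [91.6 23. ] ang 78.5 z 0.091 px [110.  42.] 1333 [154. 163. 172.]
[589.4  64.3] [ 8.5 25.1] ang 75.6 z 0.0861 px [164. 136.] 189 [116. 121. 128.]
[523.1 -87.4] [12.  74.4] ang 75.3 z 0.0751 px [310. 156.] 650 [115. 160. 203.]
[558.5  51.6] [10.2 72.2] ang 75.7 z 0.0741 px [188. 156.] 555 [116. 160. 201.]
[537.5 -32.1] [18.6 55.5] ang 75.1 z 0.0856 px [260. 157.] 894 [ 76.  95. 199.]
[529.4 -63.8] [30.5 49.1] ang 75.9 z 0.0877 px [288. 158.] 1231 [165. 201. 224.]
[581.9 142.7] [17.  23.7] ang 78.0 z 0.0835 px [106. 158.] 429 [44. 58. 81.]
[ 428.8 -333.4] [22.1 62.1] ang 73.5 z 0.0811 px [529. 182.] 1160 [174. 186. 185.]
[ 453.5 -200.6] [34.7 60.2] ang 57.2 z 0.0855 px [416. 191.] 1627 [212. 214. 217.]
```

View pics/w6.png

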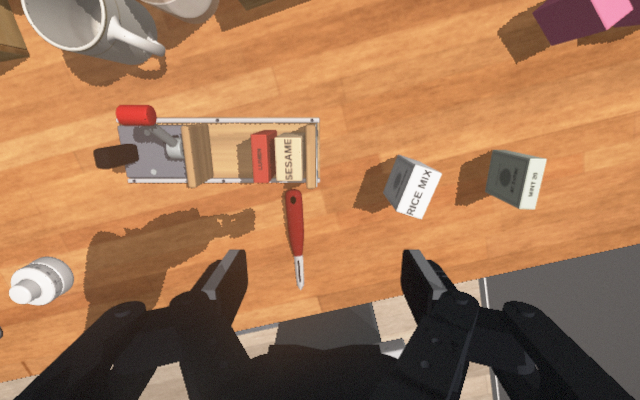

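Both cartons stand square in the bay: red at (262,157), tan at (288,158). Next I'll slide the fence up with force sensing and check before locking.

```bash
python3 - <<'E'
from h import *
P=rk(0,.2305,.070)+G; ps=best(P+[0,0,.08],YAW); env.grip(.055); env.reach(P+[0,0,.08],q(ps)); env.movel(P,.15,stop_force=15)
env.grip(.01,40); st("grip"); y0=lambda: (np.array(env.get_state()["tcp_pos"])-S)@ey-.1
print(env.movel(rk(0,.168,.070)+G,.12,stop_force=15),y0())
print(env.movel(rk(0,.144,.070)+G,.03,stop_force=9)); st("closed"); print("gap",y0()); env.dwell(.2); st("hold"); print(y0())
env.grip(.05); env.movel(env.get_state()["tcp_pos"]+np.array([0,0,.09]),.2)
pos=np.array([.48,-.08,.36]); ps=best(pos,YAW+np.pi); env.reach(pos,q(ps)); st("look")
f=save("wrist","w7"); faces(f,.06,.14,(.4,.65,-.15,.15))
E
```

```text
grip t 32.23 op 0.0176 F [-0.1 -0.3  5.2] tcp [0.5823 0.1411 0.1251]
False 0.0671708472257774
True
closed t 33.6 op 0.0178 F [0.1 0.9 3.5] tcp [0.5617 0.0598 0.1251]
gap 0.04720745857913755
hold t 33.8 op 0.0175 F [-1.1 -1.2  5.9] tcp [0.5617 0.0599 0.1251]
0.04728301462147086
look t 35.69 op 0.05 F [ 0.1 -0.3 -0.2] tcp [ 0.4798 -0.0796  0.3588]
[529.6 -60.3] [71.3 74.6] ang 75.8 z 0.0853 px [347. 210.] 2883 [126. 159. 209.]
[560.2  60.6] [17.8 23. ] ang 78.6 z 0.083 px [448. 210.] 425 [31. 30. 31.]
[561.5 -13.6] [19.7 41. ] ang 78.9 z 0.0752 px [389. 227.] 475 [149. 153. 153.]
```

```bash
python3 - <<'E'
import cv2
p=cv2.imread("pics/w7.png")[150:270,280:480]; cv2.imwrite("pics/crop7.png",cv2.resize(p,None,fx=4,fy=4,interpolation=cv2.INTER_CUBIC))
E
```

```text
(no output)
```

View pics/crop7.png

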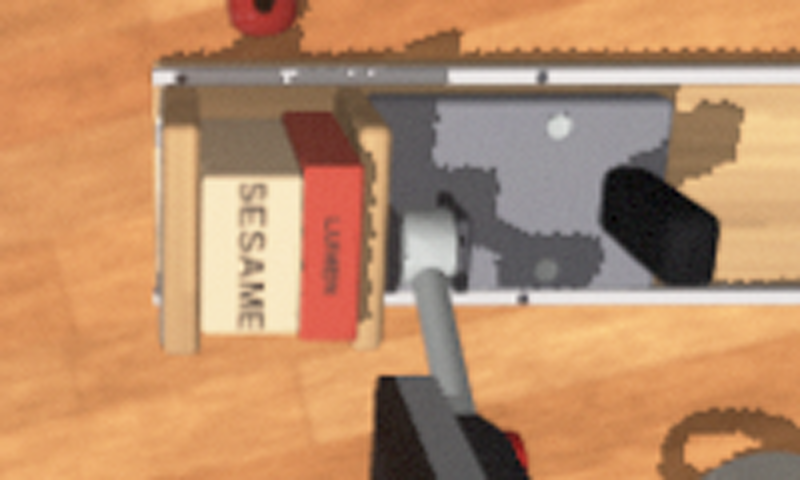

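The crop shows the end stop, tan carton, red carton and fence all face to face with no gaps. Now I'll flip the lever down, biasing the grip about 1 mm towards the stop so it can't draw the fence back.

```bash
python3 - <<'E'
from h import *
gap=.0461; P=knob(gap,2.2)+G; ps=best(P+[0,0,.06],YAW)
env.grip(.055,30); env.reach(P+[0,0,.07],q(ps)); env.movel(P,.15,stop_force=12); st("at"); env.grip(.02,30); st("grip")
for th in np.linspace(2.2,.21,8)[1:]: env.movel(knob(gap,th)+G,.12)
st("down"); print(env.movel(knob(gap,.21)+G-[0,0,.006],.04,stop_force=15)); st("pressed")
env.grip(.055); env.movel(env.get_state()["tcp_pos"]+np.array([0,0,.12]),.2)
pos=np.array([.46,-.1,.36]); ps=best(pos,YAW+np.pi); env.reach(pos,q(ps)); st("look")
f=save("wrist","w8"); faces(f,.06,.14,(.4,.65,-.15,.15))
W=cloud(f); p=f["p"].astype(int)
m=(p[...,2]>90)&(p[...,1]<70)&(p[...,0]<80)&(W[...,2]>.05)&(W[...,0]<.49)&(abs(W[...,1])<.08)
print(m.sum(),np.nanmedian(W[m],0).round(4),np.nanpercentile(W[m][:,2],95),knob(.049,.21))
E
```

```text
at t 37.32 op 0.0549 F [0.1 0.4 0.2] tcp [ 0.6009 -0.0279  0.1739]
grip t 37.66 op 0.0297 F [1.2 2.3 4.8] tcp [ 0.6017 -0.0268  0.1743]
down t 40.11 op 0.0296 F [ 4.2  5.  -0.5] tcp [0.4731 0.0059 0.1217]
True
pressed t 40.32 op 0.0292 F [-4. -2. 17.] tcp [0.4731 0.0063 0.1188]
look t 42.12 op 0.055 F [-0.3 -0.4 -0.1] tcp [ 0.4594 -0.0995  0.3585]
[4.966e+02 4.000e-01] [29.4 70.4] ang 75.5 z 0.0711 px [410. 173.] 748 [107. 111. 199.]
[530.1 -58.2] [75.8 75.4] ang 76.2 z 0.0852 px [366. 220.] 2823 [124. 155. 204.]
[560.1  60.4] [17.5 22.8] ang 74.9 z 0.0824 px [466. 221.] 433 [31. 31. 32.]
411 [0.4698 0.0063 0.0755] 0.07778584329238906 [0.47221671 0.00823108 0.06771909]
```

View pics/w8.png

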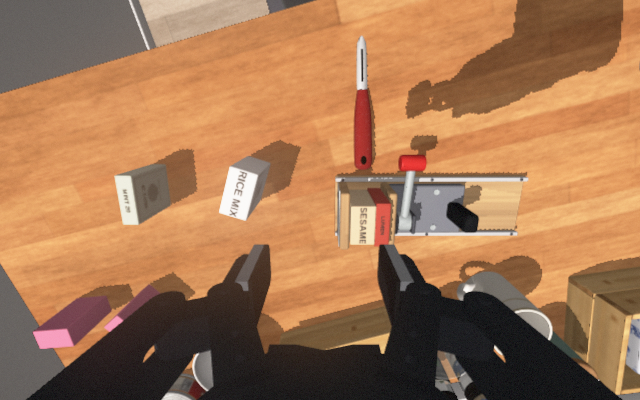

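The lever is fully down: the knob's top is at 77.8 mm, so its centre is about 68 mm up as specified. The post has not moved, the cartons are held, and the robot is clear.

```bash
python3 -c "
from h import *
print(job.job_done())"
```

```text
the job is handed in; nothing more can be done
None
```

I handed the job in at about 42 s: the tan and red cartons stand upright and snug between the end stop and the fence, the lever is fully down and locked, and the robot is touching nothing; the judge's verdict was not shown.

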